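Set out the sharpening stones

ROBOT

A 7-joint arm with a two-finger parallel gripper is mounted at the origin on the work surface. World frame = base frame: x ahead of the robot, y to its left, z up, the work surface at z = 0. Lengths are in m, angles in degrees, forces in N, time in s.
With the tool pointing down it reaches from about 0.35 to 0.775 m from the base axis. Payload 3.1 kg.
Tool frame: the origin (TCP) lies between the finger pads; the fingertips stand 8 mm ahead of it and the grasp point (between the pads) lies 11 mm behind it; z points along the fingers, y is the line along which they close (so a half turn about z gives the same grasp; the last joint's range is limited). The gripper opens to 85 mm and grips with 20 to 120 N. Pads are 22 mm wide; open, the fingers measure 114 mm over their backs; the gripper's body (76 mm by 85 mm) begins 54 mm behind the grasp point. The pads swing forward as they close: fully open they stand 13 mm farther back than shut.
Start: joints at [-70.113, 17.813, 0.802, 86.603, -0.252, 75.585, -1.558], TCP at [0.208, 0.509, 0.239] pointing down, gripper open.
Joint ranges: [-154.91, 154.91], [-16.99, 109.72], [-72.82, 74.43], [7.12, 147.25], [-82.49, 262.49], [11.32, 116.49], [-174.64, 174.64]. Speed limits (degrees/s): [159.86, 159.86, 180, 180, 180, 180, 180].

INTERFACE

Orientations are given as a 3x3 rotation matrix whose columns are the frame's x, y, z axes.
In Python, from station import arm, cams gives the robot as it stands.
- The arm moves only by the tool step_arm, never from a script. Its argument "series" is a list of rows, each an object with "travel": the shift along the tool's x, y, z each as a share of 10 cm, from -1 to 1, a list of three; "yaw": the turn about the tool's z as a share of 2 pi rad, from -1 to 1. A call has 1 to 10 rows; each row shifts and turns the commanded pose from where the row before left it, along the tool's axes as they then stand; what a row does not reach is not made up. A row lasts 1/8 s, in which the tool goes at most 62.5 mm and 10.7 degrees, less where a joint would pass 70% of its speed; a pose out of reach is approached as far as the arm can. A call with a number of a shift or a turn outside -1 to 1 is refused whole. A call with a gripper value outside its range is refused whole. "fingers" is the opening, from -1 (shut) to 1 (fully open), set as the call begins (left out, the last holds). The fingers move at their own pace and stop on an object; "grip_force" is the grip in N (left out, the last holds). Time passes only in rows, so rows that do not move let the fingers close. It gives the time, the measured TCP pose, the force, the opening and the grip force at its end, in the units of the state.
- arm.read_state(): the state, without advancing time (a new reading comes with each control period).
- cams.grab_frame(name): name is "side" or "top"; returns a dict with "img" (420x560x3 uint8, blue, green, red), "K" (3x3 intrinsics, pixels), "world_from_camera" (4x4, takes a point from camera to world coordinates). Camera axes: x right, y down, z forward; pixel columns grow to the right and rows downward; lengths in m; the calibration is good to about 2 mm. A picture is of the moment at which its call begins. There is no depth.
- arm.close_job(): hands the job in; it is judged then, once.
The state is a dict: "time_s": time; "q": joint angles; "qvel": joint speeds; "joint_torque": joint torques, N m; "tool_pos": TCP position; "orientation": TCP orientation; "force": force on the tool from outside, world axes, zero at the start; "moment": the same for the moment, N m; "opening": finger opening in m; "grip_force": force on a finger pad.
Only numpy, scipy, OpenCV 4.12 (cv2) and the standard library are available. Lean on these libraries where they do the work, as an engineer would, in place of code of your own. Each camera call takes 0.05 s, during which the arm holds its last target. There are 200 camera calls.

TASK

Set up the desk for sharpening: seat the dark grey coarse stone in the yellow stone base, squarely between its end stops, and lay the other two stones in the steel drip tray, one along the middle of each bay, the brick-red medium stone in the bay next to the yellow base and the cream fine stone in the far bay, so that the grits run coarse, medium, fine. Put the small blue dressing stone on top of the fine stone, centred and lying the same way. Set every stone down gently, since they chip when dropped, and do not disturb the other things on the desk.

Things in the scene. Friction and masses are not known exactly. Their poses are not given: they have to be found in the camera images.
- base: yellow plastic stone base, 200 x 80 mm, fixed, long axis x. Origin at the centre of its underside on the desk, z up. Its flat ochre bed lies 30 mm above the origin; a black stop 60 mm wide (y) rises 8 mm above the bed at each end, inner faces at x = -83 and +83 mm (8 mm play each end for a stone); long sides open. It stands either left or right of the tray, at least 35 mm away.
- tray: steel drip tray, 184 (x) x 180 (y) mm, fixed. Origin at the centre of its underside on the desk, z up. Floor 3 mm, rim 12 mm above the origin, walls 4 mm thick. A low rib (8 mm wide, top at 7 mm) along x through the middle parts it into two bays whose middles are at x = 0, y = +42 and -42 mm (stones laid there are 34 mm apart). Which bay is next to the base depends on the side the base stands.
- coarse: coarse stone: dark grey, almost black whetstone, block 150 x 50 x 25 mm (long x, y across, z up), about 0.39 kg; origin at the centre of its underside. Starts flat on the desk far to the left or right, long axis within 0.2 rad of the robot's straight ahead, in a place drawn by lot with the other stones and the strop, 25 mm or more free beside its middle. Brittle.
- medium: medium stone: brick-red whetstone, block 150 x 50 x 25 mm (long x, y across, z up), about 0.39 kg; origin at the centre of its underside. Starts flat on the desk far to the left or right, long axis within 0.2 rad of the robot's straight ahead, in a place drawn by lot with the other stones and the strop, 25 mm or more free beside its middle. Brittle.
- fine: fine stone: cream-coloured whetstone, block 150 x 50 x 25 mm (long x, y across, z up), about 0.39 kg; origin at the centre of its underside. Starts flat on the desk far to the left or right, long axis within 0.2 rad of the robot's straight ahead, in a place drawn by lot with the other stones and the strop, 25 mm or more free beside its middle. Brittle.
- dresser: dressing stone: small light-blue block 60 x 32 x 22 mm (long x, y across, z up), 0.09 kg; origin at the centre of its underside. Starts flat on the desk between the robot and the base and tray, long axis within 0.3 rad of pointing away from the robot. Brittle: not to be dropped.
- strop: strop: wooden block 150 x 50 x 18 mm with a dark green face, loose, 0.12 kg; origin at the centre of its underside, long axis x. Lies among the stones. Leave it where it is.
- guide: honing guide: small aluminium clamp with a brass roller, about 52 x 66 x 34 mm, loose; origin at the middle of its underside. Lies on the near part of the desk, to one side of the dressing stone. Leave it where it is.
- loupe: loupe: black eyepiece with a brass band, 34 mm across, 30 mm high, loose; origin at the centre of its underside. Stands on the near part of the desk, on the other side of the dressing stone from the guide. Leave it where it is.
- chisel: wood-handled chisel, 221 x 25 x 25 mm, loose; origin on its underside at the ferrule, x axis towards the cutting edge. Lies across the desk beyond the base and tray. Tall fixed things (pen jar, spray bottle, mug; up to 195 mm) stand only farther out, 0.75 m or more from the robot's axis. Leave it where it is.
There are look-alikes about, which are no part of the job. There is more than one size of the fine; the job needs the smaller.

How it is judged (in metres and radians):
At the end, for the whole second after the job is handed in: All flat, released, at rest: coarse on the base (10 mm, 0.12 rad), medium in the bay next to the base, fine in the other (15 mm lengthwise, 14 mm sideways of the bay's middle, 0.17 rad), dressing stone centred on the fine one (15 mm along, 10 mm across, 0.25 rad) (x of coarse in the frame of base between -0.01 and 0.01 m and y of coarse in the frame of base between -0.01 and 0.01 m and z of coarse in the frame of base between 0.026 and 0.034 m and angle between the x axis of coarse and the x axis of base, either way round below 0.12 rad and ((y of base in the frame of tray above 0 m and x of medium in the frame of tray between -0.015 and 0.015 m and z of medium in the frame of tray between -0.001 and 0.006 m and angle between the x axis of each of medium, fine and the x axis of tray, either way round below 0.17 rad and y of medium in the frame of tray between 0.028 and 0.056 m and x of fine in the frame of tray between -0.015 and 0.015 m and z of fine in the frame of tray between -0.001 and 0.006 m and y of fine in the frame of tray between -0.056 and -0.028 m) or (y of base in the frame of tray below 0 m and x of medium in the frame of tray between -0.015 and 0.015 m and z of medium in the frame of tray between -0.001 and 0.006 m and angle between the x axis of each of medium, fine and the x axis of tray, either way round below 0.17 rad and y of medium in the frame of tray between -0.056 and -0.028 m and x of fine in the frame of tray between -0.015 and 0.015 m and z of fine in the frame of tray between -0.001 and 0.006 m and y of fine in the frame of tray between 0.028 and 0.056 m)) and x of dresser in the frame of fine between -0.015 and 0.015 m and y of dresser in the frame of fine between -0.01 and 0.01 m and z of dresser in the frame of fine between 0.021 and 0.029 m and angle between the x axis of dresser and the x axis of fine, either way round below 0.25 rad and linear speed of each of coarse, medium, fine, dresser below 0.02 m/s and angular speed of each of coarse, medium, fine, dresser below 0.15 rad/s); the robot touches nothing.
It fails at once if a stone is dropped: it falls free of the fingers faster than 0.7 m/s (about 25 mm) ((linear speed of coarse above 0.7 m/s and contact force between the fingers and coarse below 0.05 N) or (linear speed of medium above 0.7 m/s and contact force between the fingers and medium below 0.05 N) or (linear speed of fine above 0.7 m/s and contact force between the fingers and fine below 0.05 N) or (linear speed of dresser above 0.7 m/s and contact force between the fingers and dresser below 0.05 N)).
It fails at once if the strop, guide, loupe or chisel is moved more than 20 mm (distance of any of strop, guide, loupe, chisel from where it was at the start of the episode above 0.02 m).
It also fails if it takes over 96 s, if anything falls off the work surface, if the arm or the gripper's body presses on something with over 40 N, if the wrist force passes 120 N, or if a joint passes its speed limit or range.

## Working session

There is one attempt and no reset: what is moved stays moved. The work goes in short steps, Python scripts to look and compute and a tool call to move; the robot and the scene stay as the last step left them, time stands still between calls to the robot, and variables do not carry over. Pictures are saved under pics/ and viewed, at most 14 in all, crops included, and the job is handed in when it is done.

Besides the shell and the picture viewer there is one more tool, called after "Emit:" as name(argument=value, ...), one argument or row to a line, values as JSON. step_arm: Moves the arm, as the interface text tells. Its arguments: {"type":"object","properties":{"series":{"type":"array"},"fingers":{"type":"number"},"grip_force":{"type":"number"}},"required":["series"]}

```bash
mkdir -p pics; ls
python3 - <<'E'
from station import arm,cams
import cv2,numpy as np
for n in("top","side"):
    f=cams.grab_frame(n); cv2.imwrite(f"pics/{n}0.png",cv2.resize(f["img"],(800,600),interpolation=cv2.INTER_CUBIC))
    np.savez(f"{n}.npz",**f); print(n,f["K"].round(1).tolist(),f["world_from_camera"].round(3).tolist())
s=arm.read_state();print(s["time_s"],s["tool_pos"],s["orientation"],s["opening"])
E
```

```text
pics
top [[509.5, 0.0, 273.2], [0.0, 509.5, 209.4], [0.0, 0.0, 1.0]] [[0.001, -0.982, 0.189, 0.296], [-1.0, -0.002, -0.005, 0.02], [0.006, -0.189, -0.982, 1.148], [0.0, 0.0, 0.0, 1.0]]
side [[425.1, 0.0, 274.6], [0.0, 425.1, 209.0], [0.0, 0.0, 1.0]] [[-0.998, -0.053, 0.033, 0.462], [-0.062, 0.774, -0.63, 0.659], [0.008, -0.631, -0.776, 0.833], [0.0, 0.0, 0.0, 1.0]]
0.1 [0.2082289  0.50838164 0.23835207] [[-9.25408492e-01  3.78970506e-01 -6.92050737e-04]
 [ 3.78971125e-01  9.25406453e-01 -1.94507025e-03]
 [-9.66960391e-05 -2.06225177e-03 -9.99997869e-01]] 0.0852943240696087
```

View pics/top0.png

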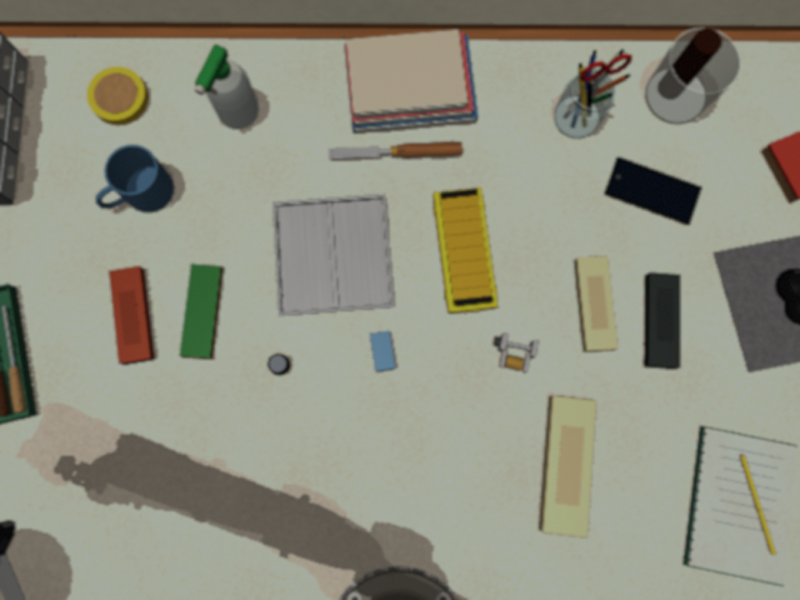

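View pics/side0.png

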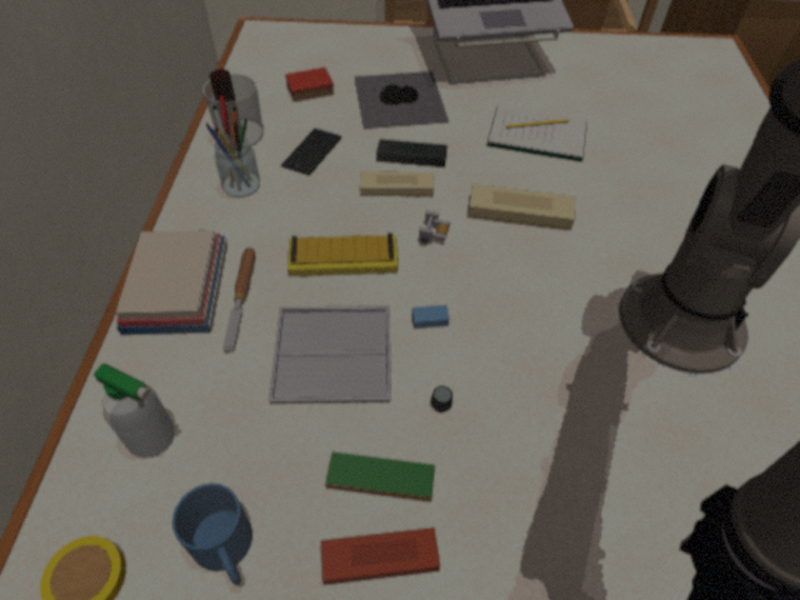

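Top view (800 px scale): medium (132,315), strop (202,311), tray (335,255), base (466,250), small fine (596,303), coarse (662,320), dresser (383,351), guide (517,352), loupe (278,363). The large cream stone at (568,466) is the decoy. The base stands right of the tray (‑y side), so medium goes in the right bay and fine in the left bay.

```bash
cat > h.py <<'E'
import cv2,numpy as np
from scipy.optimize import minimize
from station import arm,cams
def grab(n): return cams.grab_frame(n)
def proj(f,P):
    T=np.linalg.inv(f["world_from_camera"]); p=(np.c_[P,np.ones(len(P))]@T.T)[:,:3]@f["K"].T
    return p[:,:2]/p[:,2:]
def unproj(f,uv,z):
    d=np.c_[uv,np.ones(len(uv))]@np.linalg.inv(f["K"]).T@f["world_from_camera"][:3,:3].T
    o=f["world_from_camera"][:3,3]; return o+d*((z-o[2])/d[:,2])[:,None]
def box(x,y,a,L,W,H,z0=0):
    c,s=np.cos(a),np.sin(a)
    return np.array([[x+c*i*L/2-s*j*W/2,y+s*i*L/2+c*j*W/2,z] for z in(z0,z0+H) for i,j in((1,1),(1,-1),(-1,-1),(-1,1))])
def mask(f,seed,fn,r=70):
    lab=cv2.cvtColor(f["img"],cv2.COLOR_BGR2LAB).astype(float)
    m=fn(lab).astype(np.uint8); roi=np.zeros_like(m); x,y=map(int,seed); roi[max(0,y-r):y+r,max(0,x-r):x+r]=1
    n,l,st,_=cv2.connectedComponentsWithStats(m*roi); k=1+np.argmax(st[1:,4])
    c=cv2.findContours((l==k).astype(np.uint8),0,1)[0]
    o=np.zeros_like(m); cv2.drawContours(o,c,-1,1,-1); return o
def fit(views,dims,z0,x0):
    S=4
    ms=[cv2.resize(m*255,None,fx=S,fy=S,interpolation=1)>127 for f,m in views]
    def cost(p):
        e=0
        for (f,_),m in zip(views,ms):
            h=cv2.convexHull(((proj(f,box(*p,*dims,z0))+.5)*S-.5).astype(np.float32)).round().astype(int)
            o=np.zeros(m.shape,np.uint8); cv2.fillConvexPoly(o,h,1); o=o>0
            e+=1-(o&m).sum()/(o|m).sum()
        return e
    s=np.array([[0,0,0],[.01,0,0],[0,.01,0],[0,0,.15]])
    best=None
    for _ in range(3):
        r=minimize(cost,x0,method="Nelder-Mead",options=dict(initial_simplex=np.array(x0)+s,xatol=1e-4,fatol=1e-4)); x0=r.x; s=s*-.6
    return r.x,r.fun
E
cat > m.py <<'E'
from h import *
F={n:dict(np.load(n+".npz")) for n in("top","side")}
lab=cv2.cvtColor(F["top"]["img"],cv2.COLOR_BGR2LAB)
O=dict(medium=((132,315),(380,553),(.15,.05,.025),lambda l:l[...,1]>142),
strop=((202,311),(380,476),(.15,.05,.018),lambda l:l[...,1]<110),
fine=((596,303),(397,183),(.15,.05,.025),lambda l:(l[...,2]>141)),
coarse=((662,320),(412,152),(.15,.05,.025),lambda l:l[...,0]<90),
dresser=((383,351),(430,316),(.06,.032,.022),lambda l:l[...,2]<120),
base=((466,250),(343,255),(.2,.08,.034),lambda l:l[...,2]>150))
vis={n:cv2.resize(F[n]["img"],(800,600),interpolation=2) for n in F}
for k,(a,b,d,fn) in O.items():
    sd={"top":np.array(a)*.7,"side":np.array(b)*.7}
    r={"medium":45,"strop":45,"fine":45,"coarse":40,"dresser":30,"base":65}[k]
    V={n:(F[n],mask(F[n],sd[n],fn,r)) for n in F}
    p0=unproj(F["top"],[sd["top"]],.012)[0]; out=[]
    for vs in(["top"],["side"],["top","side"]):
        out.append(fit([V[v] for v in vs],d,0,[p0[0],p0[1],0.]))
    print(k,[(p.round(4).tolist(),round(e,3)) for p,e in out])
    for n in F:
        q=(proj(F[n],box(*out[2][0],*d))+.5)/.7
        for i in range(4): cv2.line(vis[n],q[4+i].astype(int).tolist(),q[4+(i+1)%4].astype(int).tolist(),(255,0,255),1)
for n in F: cv2.imwrite(f"pics/{n}1.png",vis[n])
cv2.imwrite("pics/tray.png",cv2.resize(F["top"]["img"][130:230,180:290],(770,700),interpolation=2)[:600])
print(lab[310*7//10,596*7//10],lab[250*7//10,550*7//10],lab[250*7//10,310*7//10])
# tray
E
python3 m.py
```

```text
medium [([0.4919, 0.4245, 0.1841], np.float64(0.152)), ([0.488, 0.4187, 0.1785], np.float64(0.146)), ([0.4875, 0.4217, 0.1797], np.float64(0.306))]
strop [([0.4949, 0.3137, -0.0193], np.float64(0.196)), ([0.4949, 0.3038, -0.0851], np.float64(0.352)), ([0.4965, 0.314, -0.0378], np.float64(0.561))]
fine [([0.5095, -0.3134, 0.0466], np.float64(0.111)), ([0.5086, -0.3157, 0.11], np.float64(0.427)), ([0.5092, -0.3136, 0.0924], np.float64(0.544))]
coarse [([0.4826, -0.4157, -0.0894], np.float64(0.085)), ([0.482, -0.4173, 0.0], np.float64(1.0)), ([0.4826, -0.4157, -0.0894], np.float64(1.085))]
dresser [([0.432, 0.0262, 0.1369], np.float64(0.146)), ([0.4309, 0.0239, -0.0086], np.float64(0.341)), ([0.4321, 0.0259, 0.1284], np.float64(0.504))]
base [([0.5941, -0.1052, 0.1008], np.float64(0.104)), ([0.596, -0.1091, 0.1464], np.float64(0.256)), ([0.5942, -0.1058, 0.1138], np.float64(0.362))]
[152 128 150] [176 123 137] [154 128 130]
```

View pics/top1.png

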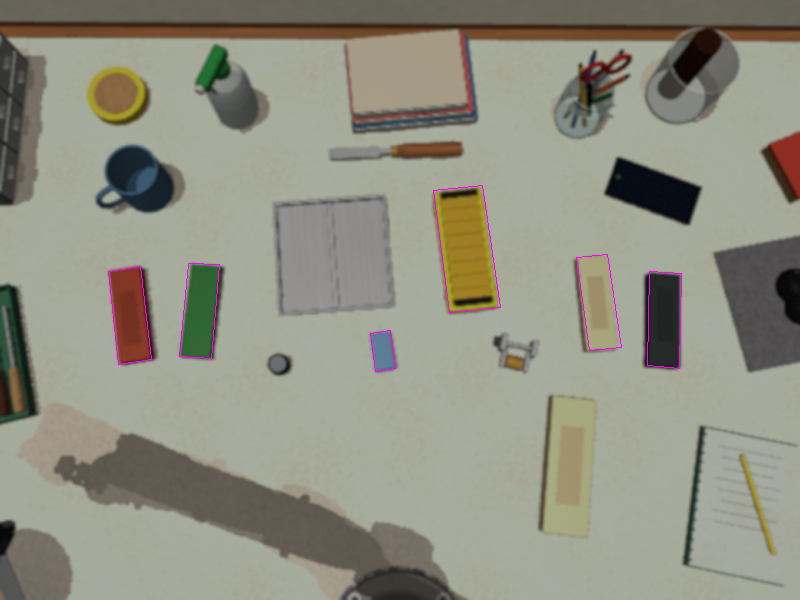

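View pics/tray.png

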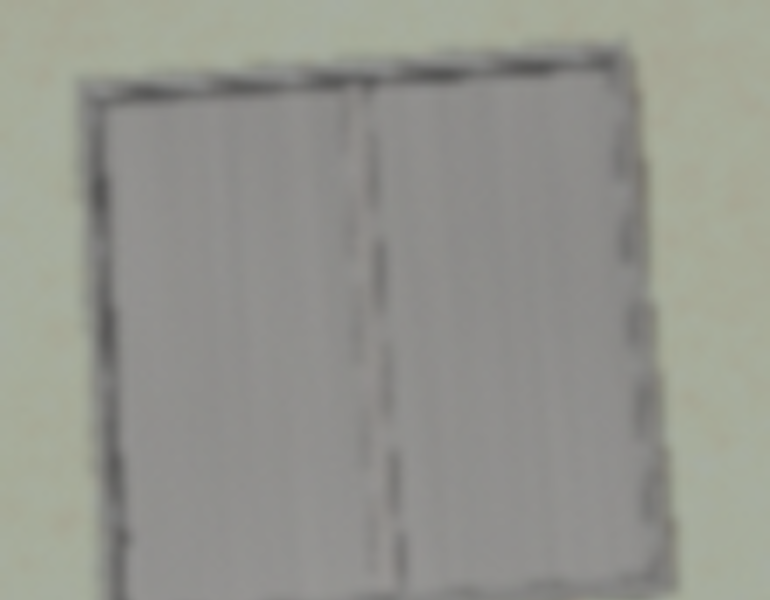

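Overlay outlines fit to a few px; tray outer rim corners (800 px scale) are about (274,202), (386,196), (394,306), (280,314). I'll read top-face corners in enlarged crops.

Run:
```python
from h import *
f=dict(np.load("top.npz"))
C=[(92,220),(141,217),(417,212),(463,224),(268,245),(326,175)]
rows=[];T=[]
for cx,cy in C:
    w,h=(66,75) if cy!=175 else (66,100)
    s=4 if h==75 else 3
    t=cv2.resize(f["img"][cy-h//2:cy-h//2+h,cx-33:cx+33],None,fx=s,fy=s,interpolation=2)
    t=cv2.copyMakeBorder(t,0,300-t.shape[0],0,266-t.shape[1],0)
    for i in range(0,66,10): cv2.line(t,(i*s,0),(i*s,4),(0,0,255),1)
    T.append(t)
cv2.imwrite("pics/mont.png",np.vstack([np.hstack(T[:3]),np.hstack(T[3:])]))
```

```text
(no output)
```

View pics/mont.png

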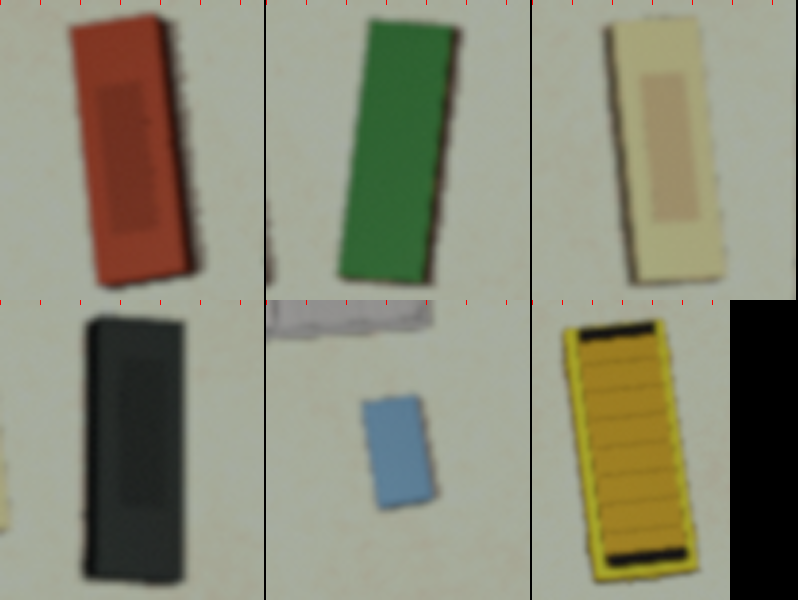

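Run:
```python
from h import *
f=dict(np.load("top.npz"))
def rep(n,c,org,s,z):
    c=np.array(c,float); uv=(c+.5)/s-.5+np.array(org)
    P=unproj(f,uv,z)[:,:2]; m=P.mean(0)
    ax=(P[0]+P[1]-P[2]-P[3])/2; wy=(P[0]+P[3]-P[1]-P[2])/2
    print(n,m.round(4),"yaw",np.arctan2(ax[1],ax[0]).round(4),np.arctan2(-wy[0],wy[1]).round(4),"LW",np.linalg.norm(ax).round(4),np.linalg.norm(wy).round(4),
      "r",np.linalg.norm(m).round(3))
o=lambda cx,cy,h=75:(cx-33,cy-h//2)
rep("medium",[(70,28),(157,15),(190,272),(100,287)],o(92,220),4,.025)
rep("strop",[(104,20),(188,27),(160,283),(74,277)],o(141,217),4,.018)
rep("fine",[(80,25),(165,17),(190,278),(106,285)],o(417,212),4,.025)
rep("coarse",[(97,18),(184,23),(184,282),(95,278)],o(463,224),4,.025)
rep("dresser",[(95,102),(152,96),(168,198),(112,208)],o(268,245),4,.022)
rep("base",[(31,29),(130,20),(165,270),(63,280)],o(326,175,100),3,.030)
rep("stops",[(47,36),(123,26),(155,253),(75,262)],o(326,175,100),3,.038)
rep("tray",[(274,202),(386,196),(394,306),(280,314)],(0,0),1/.7,.012)
```

```text
medium [0.4877 0.4204] yaw 0.1864 0.1628 LW 0.1486 0.0494 r 0.644
strop [0.4952 0.3118] yaw -0.061 -0.0756 LW 0.1468 0.0481 r 0.585
fine [ 0.5069 -0.3106] yaw 0.0436 0.0916 LW 0.149 0.048 r 0.595
coarse [ 0.4803 -0.4151] yaw -0.074 -0.0502 LW 0.1475 0.0492 r 0.635
dresser [0.4316 0.0259] yaw 0.1596 0.1426 LW 0.0588 0.0317 r 0.432
base [ 0.5935 -0.1039] yaw 0.1108 0.0993 LW 0.1965 0.0765 r 0.603
stops [ 0.5954 -0.1052] yaw 0.1092 0.1274 LW 0.1767 0.0592 r 0.605
tray [0.5895 0.1051] yaw 0.0768 0.066 LW 0.1846 0.1819 r 0.599
```

```bash
cat > p.py <<'E'
# usage: p.py x y z stoneyaw(rad) -> turn (share), then travel in tool axes after the turn (shares)
import sys
from h import *
def plan(x,y,z,s,st):
    R=st["orientation"]; a=np.arctan2(R[1,0],R[0,0]); t=np.pi+s
    turn=(a-t+np.pi/2)%np.pi-np.pi/2
    if len(sys.argv)>5: turn=(a-t+np.pi)%(2*np.pi)-np.pi
    b=a-turn; d=np.array([x,y,z])-st["tool_pos"]
    v=np.array([d[0]*np.cos(b)+d[1]*np.sin(b),d[0]*np.sin(b)-d[1]*np.cos(b),-d[2]])*10
    print("t",st["time_s"],"pos",st["tool_pos"].round(4),"turn",round(turn/2/np.pi,4),f"({np.degrees(turn):.1f}deg)","travel",v.round(3),"xy rows",np.hypot(v[0],v[1])/.58,"open",st["opening"],"F",st["force"].round(1))
plan(*map(float,sys.argv[1:5]),arm.read_state())
E
python3 p.py .488 .4205 .07 .185
```

```text
t 0.1 pos [0.2082 0.5084 0.2384] turn -0.0913 (-32.9deg) travel [-2.588 -1.378  1.684] xy rows 5.0560194562938765 open 0.0852943240696087 F [-0.7  0.7  0.7]
```

Emit:
step_arm(
  series=[
    {"travel": [0, 0, 0], "yaw": -0.0228},
    {"travel": [0, 0, 0], "yaw": -0.0228},
    {"travel": [0, 0, 0], "yaw": -0.0228},
    {"travel": [0, 0, 0], "yaw": -0.0229},
    {"travel": [-0.43, -0.23, 0.28], "yaw": 0},
    {"travel": [-0.43, -0.23, 0.28], "yaw": 0},
    {"travel": [-0.43, -0.23, 0.28], "yaw": 0},
    {"travel": [-0.43, -0.23, 0.28], "yaw": 0},
    {"travel": [-0.43, -0.23, 0.28], "yaw": 0},
    {"travel": [-0.43, -0.23, 0.28], "yaw": 0},
  ],
  fingers=1,
  grip_force=80,
)

```text
time_s: 1.35
tool_pos: [0.4885, 0.42, 0.0698]
orientation: [[-0.983, -0.184, -0.001], [-0.184, 0.983, -0.0], [0.001, -0.0, -1.0]]
force: [-0.3, 0.2, -0.1]
opening: 0.085
grip_force: 0.0
```

Emit:
step_arm(
  series=[
    {"travel": [0, 0, 0], "yaw": 0},
    {"travel": [0, 0, 0], "yaw": 0},
  ],
)

```text
time_s: 1.6
tool_pos: [0.4867, 0.4209, 0.0706]
orientation: [[-0.983, -0.184, -0.002], [-0.184, 0.983, -0.0], [0.002, 0.0, -1.0]]
force: [-1.1, 0.9, 0.2]
opening: 0.0853
grip_force: 0.0
```

```bash
python3 p.py .488 .4205 .017 .185
python3 - <<'E'
from h import *
a=[]
for n,(x,y) in(("top",(.488,.42)),("side",(.488,.42))):
    f=grab(n);u,v=proj(f,[[x,y,.03]])[0].astype(int)
    v0=max(0,min(v-50,320));u0=max(0,min(u-60,440)); a.append(cv2.resize(f["img"][v0:v0+100,u0:u0+120],None,fx=3.3,fy=3.3))
cv2.imwrite("pics/g1.png",np.hstack(a))
E
```

```text
t 1.6 pos [0.4867 0.4209 0.0706] turn -0.0 (-0.0deg) travel [-0.012 -0.006  0.536] xy rows 0.0240131976279019 open 0.08529633935716549 F [-1.1  0.9  0.2]
```

View pics/g1.png

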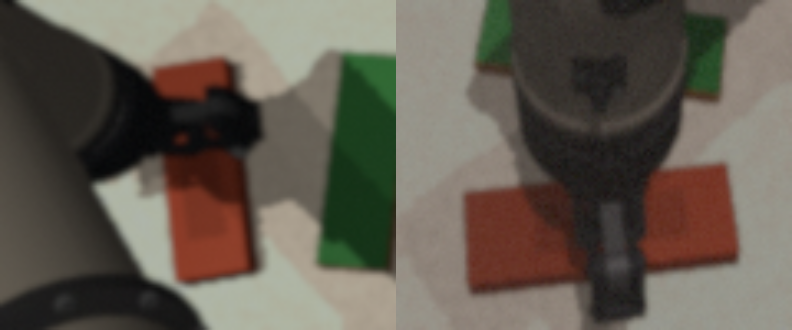

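The gripper straddles the red stone at its middle, and the strop is clear. Descending and closing.

Emit:
step_arm(
  series=[
    {"travel": [-0.01, 0, 0.2], "yaw": 0},
    {"travel": [0, 0, 0.2], "yaw": 0},
    {"travel": [0, 0, 0.136], "yaw": 0},
    {"travel": [0, 0, 0], "yaw": 0},
  ],
)

```text
time_s: 2.2
tool_pos: [0.4869, 0.4204, 0.0159]
orientation: [[-0.983, -0.185, -0.003], [-0.185, 0.983, -0.002], [0.003, -0.002, -1.0]]
force: [-0.6, -0.3, -0.5]
opening: 0.0854
grip_force: 0.0
```

Emit:
step_arm(
  series=[
    {"travel": [0, 0, 0], "yaw": 0},
    {"travel": [0, 0, 0], "yaw": 0},
    {"travel": [0, 0, 0], "yaw": 0},
    {"travel": [0, 0, 0], "yaw": 0},
    {"travel": [0, 0, 0], "yaw": 0},
    {"travel": [0, 0, 0], "yaw": 0},
    {"travel": [0, 0, 0], "yaw": 0},
    {"travel": [0, 0, 0], "yaw": 0},
  ],
  fingers=-1,
)

```text
time_s: 3.2
tool_pos: [0.4894, 0.4217, 0.0193]
orientation: [[-0.983, -0.184, 0.002], [-0.184, 0.983, 0.002], [-0.002, 0.001, -1.0]]
force: [-0.0, -0.8, 6.1]
opening: 0.0482
grip_force: 86.2
```

```bash
python3 p.py .5926 .0631 .12 .075
```

```text
t 3.2 pos [0.4894 0.4217 0.0193] turn 0.0175 (6.3deg) travel [-0.761 -3.653 -1.007] xy rows 6.4334199792653255 open 0.048218420872879336 F [-0.  -0.8  6.1]
```

Emit:
step_arm(
  series=[
    {"travel": [0, 0, -0.1], "yaw": 0},
    {"travel": [0, 0, -0.3], "yaw": 0},
    {"travel": [0, 0, -0.4], "yaw": 0.0175},
    {"travel": [0, 0, -0.2], "yaw": 0},
    {"travel": [0, 0, 0], "yaw": 0},
  ],
)

```text
time_s: 3.82
tool_pos: [0.4889, 0.4215, 0.1189]
orientation: [[-0.997, -0.075, 0.002], [-0.075, 0.997, 0.002], [-0.002, 0.002, -1.0]]
force: [0.2, 0.5, -5.5]
opening: 0.0477
grip_force: 85.2
```

Emit:
step_arm(
  series=[
    {"travel": [-0.04, -0.2, 0], "yaw": 0},
    {"travel": [-0.08, -0.4, 0], "yaw": 0},
    {"travel": [-0.11, -0.52, 0], "yaw": 0},
    {"travel": [-0.11, -0.52, 0], "yaw": 0},
    {"travel": [-0.11, -0.52, 0], "yaw": 0},
    {"travel": [-0.11, -0.52, 0], "yaw": 0},
    {"travel": [-0.09, -0.46, 0], "yaw": 0},
    {"travel": [-0.07, -0.34, 0], "yaw": 0},
    {"travel": [-0.04, -0.17, 0], "yaw": 0},
    {"travel": [0, 0, 0], "yaw": 0},
  ],
)

```text
time_s: 5.08
tool_pos: [0.5908, 0.0603, 0.1166]
orientation: [[-0.997, -0.071, -0.002], [-0.071, 0.997, -0.001], [0.002, -0.001, -1.0]]
force: [0.4, 0.3, -4.0]
opening: 0.0477
grip_force: 85.1
```

Emit:
step_arm(
  series=[
    {"travel": [0, 0, 0], "yaw": 0},
    {"travel": [0, 0, 0], "yaw": 0},
  ],
)

```text
time_s: 5.32
tool_pos: [0.591, 0.0656, 0.1175]
orientation: [[-0.997, -0.079, -0.001], [-0.079, 0.997, 0.002], [0.001, 0.002, -1.0]]
force: [0.3, -0.3, -4.1]
opening: 0.0477
grip_force: 85.1
```

```bash
python3 p.py .5926 .0631 .06 .075
python3 - <<'E'
from h import *
a=[]
for n,(x,y) in(("top",(.5926,.0631)),("side",(.5926,.0631))):
    f=grab(n);u,v=proj(f,[[x,y,.08]])[0].astype(int)
    v0=max(0,min(v-60,300));u0=max(0,min(u-60,440)); a.append(cv2.resize(f["img"][v0:v0+120,u0:u0+120],None,fx=3.3,fy=3.3))
    print(n,u0,v0)
cv2.imwrite("pics/g2.png",np.hstack(a))
E
```

```text
t 5.325 pos [0.591  0.0656 0.1175] turn 0.0006 (0.2deg) travel [-0.015 -0.026  0.575] xy rows 0.05119904899002711 open 0.047678160505997554 F [ 0.3 -0.3 -4.1]
top 190 108
side 170 152
```

View pics/g2.png

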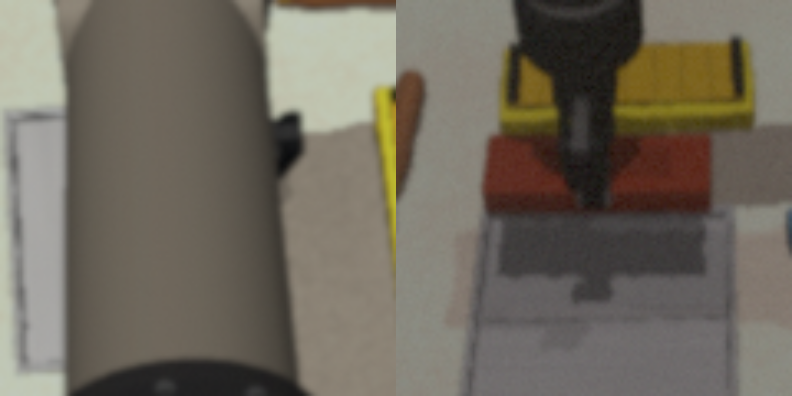

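Emit:
step_arm(
  series=[
    {"travel": [-0.01, -0.015, 0.2], "yaw": 0},
    {"travel": [0, 0, 0.3], "yaw": 0},
    {"travel": [0, 0, 0.25], "yaw": 0},
    {"travel": [0, 0, 0.1], "yaw": 0},
    {"travel": [0, 0, 0.05], "yaw": 0},
    {"travel": [0, 0, 0.03], "yaw": 0},
    {"travel": [0, 0, 0.02], "yaw": 0},
    {"travel": [0, 0, 0], "yaw": 0},
  ],
)

```text
time_s: 6.42
tool_pos: [0.593, 0.0613, 0.0232]
orientation: [[-0.997, -0.075, 0.001], [-0.075, 0.997, 0.0], [-0.001, 0.0, -1.0]]
force: [0.2, 0.6, -4.4]
opening: 0.0477
grip_force: 85.0
```

Emit:
step_arm(
  series=[
    {"travel": [0, 0, 0.01], "yaw": 0},
    {"travel": [0, 0, 0.01], "yaw": 0},
    {"travel": [0, 0, 0], "yaw": 0},
  ],
)

```text
time_s: 6.8
tool_pos: [0.5931, 0.0613, 0.0222]
orientation: [[-0.997, -0.075, 0.001], [-0.075, 0.997, 0.0], [-0.001, 0.0, -1.0]]
force: [-3.9, -0.4, 5.6]
opening: 0.0479
grip_force: 86.1
```

Emit:
step_arm(
  series=[
    {"travel": [0, 0, 0], "yaw": 0},
    {"travel": [0, 0, 0], "yaw": 0},
    {"travel": [0, 0, 0], "yaw": 0},
  ],
  fingers=0.5,
)

```text
time_s: 7.18
tool_pos: [0.593, 0.0613, 0.0207]
orientation: [[-0.997, -0.075, 0.001], [-0.075, 0.997, 0.0], [-0.001, 0.0, -1.0]]
force: [0.1, -0.1, 0.5]
opening: 0.0641
grip_force: 0.0
```

Emit:
step_arm(
  series=[
    {"travel": [0, 0, -0.1], "yaw": 0},
    {"travel": [0, 0, -0.3], "yaw": 0},
    {"travel": [0, 0, -0.4], "yaw": 0},
    {"travel": [0, 0, -0.4], "yaw": 0},
    {"travel": [0, 0, 0], "yaw": 0},
    {"travel": [0, 0, 0], "yaw": 0},
  ],
)

```text
time_s: 7.92
tool_pos: [0.5924, 0.0612, 0.1408]
orientation: [[-0.997, -0.075, -0.0], [-0.075, 0.997, 0.0], [0.0, 0.0, -1.0]]
force: [-0.3, 0.8, -0.3]
opening: 0.0639
grip_force: 0.0
```

```bash
python3 p.py .4805 -.4155 .08 -.08
```

```text
t 7.925 pos [0.5924 0.0612 0.1408] turn 0.0247 (8.9deg) travel [ 0.734 -4.842  0.608] xy rows 8.44291008968722 open 0.0639387600541954 F [-0.3  0.8 -0.3]
```

Emit:
step_arm(
  series=[
    {"travel": [0, 0, 0], "yaw": 0.0247},
    {"travel": [0.06, -0.36, 0], "yaw": 0},
    {"travel": [0.08, -0.56, 0], "yaw": 0},
    {"travel": [0.085, -0.56, 0], "yaw": 0},
    {"travel": [0.085, -0.56, 0], "yaw": 0},
    {"travel": [0.085, -0.56, 0], "yaw": 0},
    {"travel": [0.085, -0.56, 0], "yaw": 0},
    {"travel": [0.085, -0.56, 0], "yaw": 0},
    {"travel": [0.085, -0.56, 0.1], "yaw": 0},
    {"travel": [0.084, -0.56, 0.1], "yaw": 0},
  ],
  fingers=0.9,
)

```text
time_s: 9.18
tool_pos: [0.4795, -0.4161, 0.1187]
orientation: [[-0.997, 0.08, -0.002], [0.08, 0.997, 0.002], [0.002, 0.002, -1.0]]
force: [0.6, 0.3, 0.1]
opening: 0.081
grip_force: 0.0
```

Emit:
step_arm(
  series=[
    {"travel": [0, 0, 0.2], "yaw": 0},
    {"travel": [0, 0, 0.2], "yaw": 0},
    {"travel": [0, 0, 0], "yaw": 0},
    {"travel": [0, 0, 0], "yaw": 0},
  ],
)

```text
time_s: 9.68
tool_pos: [0.4807, -0.4151, 0.0806]
orientation: [[-0.997, 0.08, -0.0], [0.08, 0.997, 0.0], [0.0, 0.0, -1.0]]
force: [0.3, -1.3, 0.4]
opening: 0.0814
grip_force: 0.0
```

```bash
python3 p.py .4805 -.4155 .018 -.08
python3 - <<'E'
from h import *
a=[]
for n,(x,y) in(("top",(.4805,-.4155)),("side",(.4805,-.4155))):
    f=grab(n);u,v=proj(f,[[x,y,.03]])[0].astype(int)
    v0=max(0,min(v-50,320));u0=max(0,min(u-60,440)); a.append(cv2.resize(f["img"][v0:v0+100,u0:u0+120],None,fx=3.3,fy=3.3))
cv2.imwrite("pics/g3.png",np.hstack(a))
# medium placing check
f=grab("top"); m=mask(f,(251,180),lambda l:l[...,1]>142,50)
p,e=fit([(f,m)],(.15,.05,.025),.003,[.59,.06,.075]); d=p[:2]-[.5895,.105]
c,s=np.cos(.075),np.sin(.075); print(p,e,"in tray",c*d[0]+s*d[1],-s*d[0]+c*d[1])
np.savez("top2.npz",**f)
E
```

```text
t 9.675 pos [ 0.4807 -0.4151  0.0806] turn 0.0 (0.0deg) travel [ 0.002 -0.004  0.626] xy rows 0.0085063673373975 open 0.08136375453734097 F [ 0.3 -1.3  0.4]
[0.59405222 0.06166247 0.06840551] 0.062103661114399245 in tray 0.001292152149043419 -0.0435567991607169
```

View pics/g3.png

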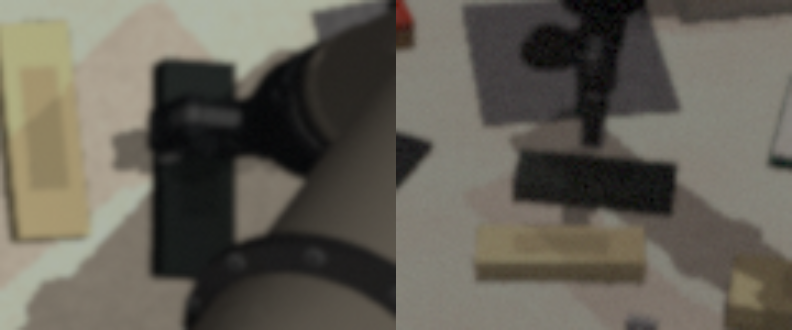

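Medium landed at (+1, -43.6) mm in the tray, within tolerance. The gripper straddles the coarse stone at its middle and the cream stone is clear.

Emit:
step_arm(
  series=[
    {"travel": [0, 0, 0.2], "yaw": 0},
    {"travel": [0, 0, 0.25], "yaw": 0},
    {"travel": [0, 0, 0.17], "yaw": 0},
    {"travel": [0, 0, 0], "yaw": 0},
  ],
)

```text
time_s: 10.32
tool_pos: [0.48, -0.4144, 0.0175]
orientation: [[-0.997, 0.08, -0.002], [0.08, 0.997, 0.002], [0.002, 0.002, -1.0]]
force: [-0.4, 0.8, 1.1]
opening: 0.0813
grip_force: 0.0
```

Emit:
step_arm(
  series=[
    {"travel": [0, 0, 0], "yaw": 0},
    {"travel": [0, 0, 0], "yaw": 0},
    {"travel": [0, 0, 0], "yaw": 0},
    {"travel": [0, 0, 0], "yaw": 0},
    {"travel": [0, 0, 0], "yaw": 0},
    {"travel": [0, 0, 0], "yaw": 0},
    {"travel": [0, 0, 0], "yaw": 0},
    {"travel": [0, 0, 0], "yaw": 0},
  ],
  fingers=-1,
)

```text
time_s: 11.32
tool_pos: [0.4817, -0.4164, 0.0207]
orientation: [[-0.997, 0.08, 0.003], [0.08, 0.997, -0.002], [-0.003, -0.002, -1.0]]
force: [-0.9, -0.0, 6.4]
opening: 0.0478
grip_force: 85.3
```

Emit:
step_arm(
  series=[
    {"travel": [0, 0, -0.1], "yaw": 0},
    {"travel": [0, 0, -0.3], "yaw": 0},
    {"travel": [0, 0, -0.4], "yaw": 0},
    {"travel": [0, 0, -0.4], "yaw": 0},
    {"travel": [0, 0, 0], "yaw": 0},
    {"travel": [0, 0, 0], "yaw": 0},
  ],
)

```text
time_s: 12.08
tool_pos: [0.4795, -0.414, 0.1365]
orientation: [[-0.997, 0.08, -0.003], [0.08, 0.997, 0.003], [0.003, 0.003, -1.0]]
force: [-0.1, 1.0, -4.6]
opening: 0.0474
grip_force: 84.2
```

```bash
python3 p.py .5945 -.1045 .138 .11
```

```text
t 12.075 pos [ 0.4795 -0.414   0.1365] turn -0.0303 (-10.9deg) travel [-1.483  2.95  -0.015] xy rows 5.691949047882495 open 0.04735380501132444 F [-0.1  1.  -4.6]
```

Emit:
step_arm(
  series=[
    {"travel": [0, 0, 0], "yaw": -0.0151},
    {"travel": [0, 0, 0], "yaw": -0.0152},
    {"travel": [-0.1, 0.2, 0], "yaw": 0},
    {"travel": [-0.2, 0.4, 0], "yaw": 0},
    {"travel": [-0.25, 0.5, 0], "yaw": 0},
    {"travel": [-0.25, 0.5, 0], "yaw": 0},
    {"travel": [-0.25, 0.5, 0], "yaw": 0},
    {"travel": [-0.22, 0.45, 0], "yaw": 0},
    {"travel": [-0.14, 0.28, 0], "yaw": 0},
    {"travel": [-0.06, 0.13, 0], "yaw": 0},
  ],
)

```text
time_s: 13.32
tool_pos: [0.5938, -0.0994, 0.1369]
orientation: [[-0.993, -0.115, -0.003], [-0.115, 0.993, 0.003], [0.003, 0.004, -1.0]]
force: [-0.4, -0.3, -4.7]
opening: 0.0475
grip_force: 84.1
```

Emit:
step_arm(
  series=[
    {"travel": [0, 0, 0], "yaw": 0},
    {"travel": [0, 0, 0], "yaw": 0},
    {"travel": [0, 0, 0.2], "yaw": 0},
    {"travel": [0, 0, 0.2], "yaw": 0},
    {"travel": [0, 0, 0.1], "yaw": 0},
    {"travel": [0, 0, 0], "yaw": 0},
    {"travel": [0, 0, 0], "yaw": 0},
    {"travel": [0, 0, 0], "yaw": 0},
  ],
)

```text
time_s: 14.32
tool_pos: [0.5951, -0.1052, 0.0898]
orientation: [[-0.994, -0.11, 0.002], [-0.11, 0.994, -0.0], [-0.002, -0.001, -1.0]]
force: [0.2, -0.3, -4.9]
opening: 0.0478
grip_force: 84.1
```

```bash
python3 p.py .5945 -.105 .048 .11
python3 - <<'E'
from h import *
a=[]
for n,(x,y) in(("top",(.5945,-.105)),("side",(.5945,-.105))):
    f=grab(n);u,v=proj(f,[[x,y,.06]])[0].astype(int)
    v0=max(0,min(v-60,300));u0=max(0,min(u-60,440)); a.append(cv2.resize(f["img"][v0:v0+120,u0:u0+120],None,fx=3.3,fy=3.3,interpolation=2))
cv2.imwrite("pics/g4.png",np.hstack(a))
E
```

```text
t 14.325 pos [ 0.5951 -0.1052  0.0898] turn -0.0 (-0.0deg) travel [0.006 0.003 0.418] xy rows 0.010798482440960893 open 0.047765528808154545 F [ 0.2 -0.3 -4.9]
```

View pics/g4.png

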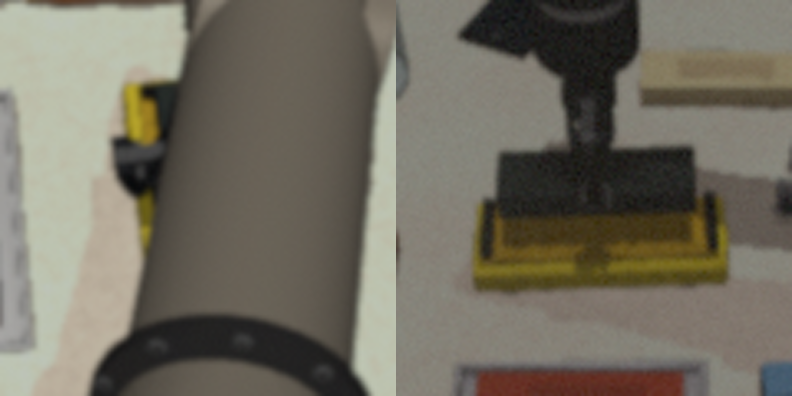

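The stone hovers centred between the stops (stone 497–695, stops 495–707, matching parallax). Lowering onto the bed.

Emit:
step_arm(
  series=[
    {"travel": [0, 0, 0.15], "yaw": 0},
    {"travel": [0, 0, 0.13], "yaw": 0},
    {"travel": [0, 0, 0.06], "yaw": 0},
    {"travel": [0, 0, 0.03], "yaw": 0},
    {"travel": [0, 0, 0.02], "yaw": 0},
    {"travel": [0, 0, 0], "yaw": 0},
    {"travel": [0, 0, 0], "yaw": 0},
  ],
)

```text
time_s: 15.3
tool_pos: [0.5946, -0.105, 0.0507]
orientation: [[-0.994, -0.11, 0.001], [-0.11, 0.994, -0.0], [-0.001, -0.0, -1.0]]
force: [-4.5, 1.2, 3.7]
opening: 0.0474
grip_force: 85.0
```

Emit:
step_arm(
  series=[
    {"travel": [0, 0, 0.01], "yaw": 0},
    {"travel": [0, 0, 0], "yaw": 0},
  ],
)

```text
time_s: 15.55
tool_pos: [0.5946, -0.105, 0.0506]
orientation: [[-0.994, -0.11, 0.001], [-0.11, 0.994, 0.0], [-0.001, -0.0, -1.0]]
force: [-5.3, 2.5, 9.0]
opening: 0.0475
grip_force: 85.6
```

Emit:
step_arm(
  series=[
    {"travel": [0, 0, 0], "yaw": 0},
    {"travel": [0, 0, 0], "yaw": 0},
    {"travel": [0, 0, 0], "yaw": 0},
  ],
  fingers=0.5,
)

```text
time_s: 15.92
tool_pos: [0.5949, -0.105, 0.0487]
orientation: [[-0.994, -0.11, 0.001], [-0.11, 0.994, -0.0], [-0.001, -0.0, -1.0]]
force: [0.1, 1.3, -0.1]
opening: 0.0641
grip_force: 0.0
```

Emit:
step_arm(
  series=[
    {"travel": [0, 0, -0.1], "yaw": 0},
    {"travel": [0, 0, -0.3], "yaw": 0},
    {"travel": [0, 0, -0.4], "yaw": 0},
    {"travel": [0, 0, -0.2], "yaw": 0},
    {"travel": [0, 0, 0], "yaw": 0},
    {"travel": [0, 0, 0], "yaw": 0},
  ],
)

```text
time_s: 16.68
tool_pos: [0.5936, -0.1048, 0.1478]
orientation: [[-0.994, -0.11, -0.002], [-0.11, 0.994, 0.0], [0.001, 0.0, -1.0]]
force: [-0.0, 0.7, -0.4]
opening: 0.0644
grip_force: 0.0
```

```bash
python3 p.py .507 -.3107 .08 .046
```

```text
t 16.675 pos [ 0.5936 -0.1048  0.1478] turn 0.0102 (3.7deg) travel [ 0.96  -2.017  0.678] xy rows 3.852149825413482 open 0.06441697749682333 F [-0.   0.7 -0.4]
```

Emit:
step_arm(
  series=[
    {"travel": [0, 0, 0], "yaw": 0.0102},
    {"travel": [0.1, -0.21, 0], "yaw": 0},
    {"travel": [0.2, -0.42, 0], "yaw": 0},
    {"travel": [0.23, -0.48, 0], "yaw": 0},
    {"travel": [0.23, -0.48, 0.1], "yaw": 0},
    {"travel": [0.2, -0.427, 0.2], "yaw": 0},
    {"travel": [0, 0, 0.25], "yaw": 0},
    {"travel": [0, 0, 0.13], "yaw": 0},
    {"travel": [0, 0, 0], "yaw": 0},
    {"travel": [0, 0, 0], "yaw": 0},
  ],
  fingers=0.9,
)

```text
time_s: 17.92
tool_pos: [0.5088, -0.3101, 0.0813]
orientation: [[-0.999, -0.048, 0.001], [-0.048, 0.999, -0.0], [-0.001, -0.0, -1.0]]
force: [1.1, -0.7, 0.3]
opening: 0.0812
grip_force: 0.0
```

```bash
python3 p.py .507 -.3107 .018 .046
python3 - <<'E'
from h import *
a=[]
for n,(x,y) in(("top",(.507,-.3107)),("side",(.507,-.3107))):
    f=grab(n);u,v=proj(f,[[x,y,.03]])[0].astype(int)
    v0=max(0,min(v-50,320));u0=max(0,min(u-60,440)); a.append(cv2.resize(f["img"][v0:v0+100,u0:u0+120],None,fx=3.3,fy=3.3))
f=grab("top")
c=cv2.resize(f["img"][110:230,270:380],None,fx=3.3,fy=2.2,interpolation=2)
s=grab("side");c2=cv2.resize(s["img"][145:225,190:310],None,fx=3.3,fy=3.3,interpolation=2)
r=np.hstack([c,c2]); r=cv2.copyMakeBorder(r,0,0,0,max(0,792-r.shape[1]),0)[:, :792]
cv2.imwrite("pics/g5.png",np.vstack([np.hstack(a),r]))
E
```

```text
t 17.925 pos [ 0.5088 -0.3101  0.0813] turn 0.0003 (0.1deg) travel [ 0.018 -0.005  0.633] xy rows 0.03259812867590265 open 0.08116098997470579 F [ 1.1 -0.7  0.3]
```

View pics/g5.png

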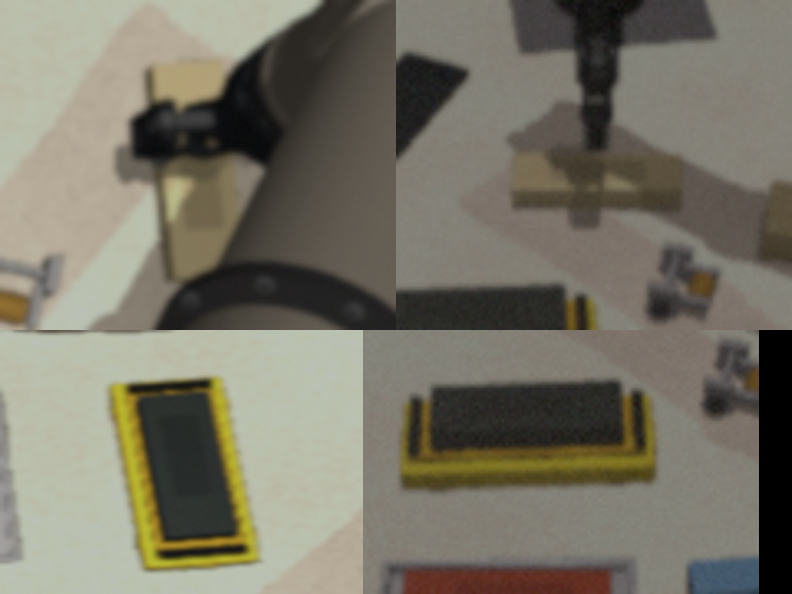

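Coarse sits squarely between the stops in both views; the gripper straddles the small cream stone at its middle. Descending.

Emit:
step_arm(
  series=[
    {"travel": [0.01, 0, 0.2], "yaw": 0},
    {"travel": [0, 0, 0.25], "yaw": 0},
    {"travel": [0, 0, 0.175], "yaw": 0},
    {"travel": [0, 0, 0], "yaw": 0},
  ],
)

```text
time_s: 18.62
tool_pos: [0.5057, -0.3101, 0.0169]
orientation: [[-0.999, -0.046, -0.003], [-0.046, 0.999, 0.002], [0.003, 0.002, -1.0]]
force: [-0.3, -0.0, 0.9]
opening: 0.0812
grip_force: 0.0
```

Emit:
step_arm(
  series=[
    {"travel": [0, 0, 0], "yaw": 0},
    {"travel": [0, 0, 0], "yaw": 0},
    {"travel": [0, 0, 0], "yaw": 0},
    {"travel": [0, 0, 0], "yaw": 0},
    {"travel": [0, 0, 0], "yaw": 0},
    {"travel": [0, 0, 0], "yaw": 0},
    {"travel": [0, 0, 0], "yaw": 0},
    {"travel": [0, 0, 0], "yaw": 0},
  ],
  fingers=-1,
)

```text
time_s: 19.62
tool_pos: [0.508, -0.3118, 0.02]
orientation: [[-0.999, -0.046, 0.003], [-0.046, 0.999, -0.002], [-0.003, -0.002, -1.0]]
force: [-1.0, 0.9, 6.5]
opening: 0.0476
grip_force: 85.3
```

Emit:
step_arm(
  series=[
    {"travel": [0, 0, -0.1], "yaw": 0},
    {"travel": [0, 0, -0.3], "yaw": 0},
    {"travel": [0, 0, -0.5], "yaw": 0},
    {"travel": [0, 0, -0.4], "yaw": 0},
    {"travel": [0, 0, 0], "yaw": 0},
    {"travel": [0, 0, 0], "yaw": 0},
  ],
)

```text
time_s: 20.38
tool_pos: [0.5054, -0.3098, 0.1464]
orientation: [[-0.999, -0.046, -0.003], [-0.046, 0.999, 0.002], [0.003, 0.002, -1.0]]
force: [-0.7, 0.4, -3.8]
opening: 0.0481
grip_force: 84.3
```

```bash
python3 p.py .5864 .1469 .148 .075
```

```text
t 20.375 pos [ 0.5054 -0.3098  0.1464] turn -0.0046 (-1.7deg) travel [-1.15   4.494 -0.016] xy rows 7.998000539324752 open 0.048066321305077354 F [-0.7  0.4 -3.8]
```

Emit:
step_arm(
  series=[
    {"travel": [0, 0, 0], "yaw": -0.0046},
    {"travel": [-0.06, 0.25, 0], "yaw": 0},
    {"travel": [-0.12, 0.45, 0], "yaw": 0},
    {"travel": [-0.14, 0.56, 0], "yaw": 0},
    {"travel": [-0.14, 0.56, 0], "yaw": 0},
    {"travel": [-0.14, 0.56, 0], "yaw": 0},
    {"travel": [-0.14, 0.56, 0], "yaw": 0},
    {"travel": [-0.14, 0.56, 0], "yaw": 0},
    {"travel": [-0.12, 0.5, 0], "yaw": 0},
    {"travel": [-0.09, 0.34, 0], "yaw": 0},
  ],
)

```text
time_s: 21.62
tool_pos: [0.5814, 0.134, 0.1461]
orientation: [[-0.997, -0.08, -0.004], [-0.08, 0.997, 0.001], [0.004, 0.001, -1.0]]
force: [1.3, -0.3, -3.0]
opening: 0.0476
grip_force: 84.3
```

Emit:
step_arm(
  series=[
    {"travel": [-0.05, 0.164, 0], "yaw": 0},
    {"travel": [0, 0, 0], "yaw": 0},
    {"travel": [0, 0, 0], "yaw": 0},
    {"travel": [0, 0, 0.2], "yaw": 0},
    {"travel": [0, 0, 0.35], "yaw": 0},
    {"travel": [0, 0, 0.25], "yaw": 0},
    {"travel": [0, 0, 0], "yaw": 0},
    {"travel": [0, 0, 0], "yaw": 0},
  ],
)

```text
time_s: 22.62
tool_pos: [0.5878, 0.1454, 0.0695]
orientation: [[-0.997, -0.073, 0.002], [-0.073, 0.997, -0.0], [-0.002, -0.0, -1.0]]
force: [0.0, 0.0, -3.3]
opening: 0.0475
grip_force: 84.2
```

```bash
python3 p.py .5864 .1469 .021 .075
python3 - <<'E'
from h import *
a=[]
for n,(x,y) in(("top",(.5864,.1469)),("side",(.5864,.1469))):
    f=grab(n);u,v=proj(f,[[x,y,.04]])[0].astype(int)
    v0=max(0,min(v-60,300));u0=max(0,min(u-60,440)); a.append(cv2.resize(f["img"][v0:v0+120,u0:u0+120],None,fx=3.3,fy=3.3,interpolation=2))
cv2.imwrite("pics/g6.png",np.hstack(a))
E
```

```text
t 22.625 pos [0.5878 0.1454 0.0695] turn -0.0003 (-0.1deg) travel [0.013 0.016 0.485] xy rows 0.03535043613736204 open 0.047480762167982526 F [ 0.   0.  -3.3]
```

View pics/g6.png

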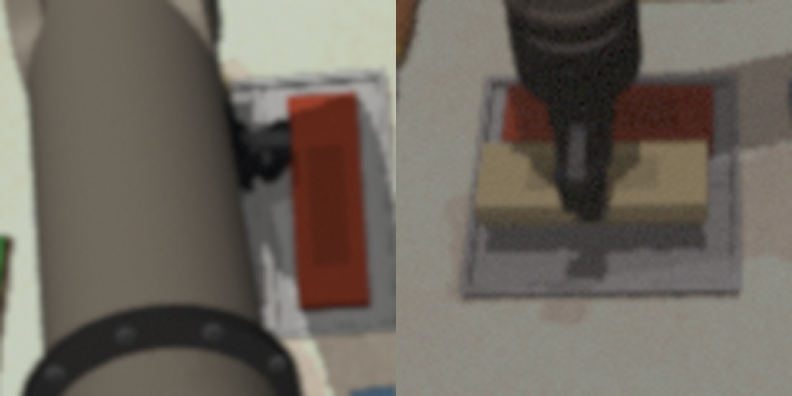

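The cream stone is above the left bay and lined up with the tray, with medium clear beside it. Lowering.

Emit:
step_arm(
  series=[
    {"travel": [0.005, 0.01, 0.2], "yaw": 0},
    {"travel": [0, 0, 0.14], "yaw": 0},
    {"travel": [0, 0, 0.06], "yaw": 0},
    {"travel": [0, 0, 0.04], "yaw": 0},
    {"travel": [0, 0, 0.02], "yaw": 0},
    {"travel": [0, 0, 0], "yaw": 0},
    {"travel": [0, 0, 0], "yaw": 0},
  ],
)

```text
time_s: 23.6
tool_pos: [0.5864, 0.1477, 0.0231]
orientation: [[-0.997, -0.075, 0.001], [-0.075, 0.997, 0.0], [-0.001, 0.0, -1.0]]
force: [-1.4, 0.3, 2.3]
opening: 0.0475
grip_force: 85.0
```

Emit:
step_arm(
  series=[
    {"travel": [0, 0, 0.01], "yaw": 0},
    {"travel": [0, 0, 0], "yaw": 0},
  ],
)

```text
time_s: 23.85
tool_pos: [0.5864, 0.1478, 0.023]
orientation: [[-0.997, -0.075, 0.001], [-0.075, 0.997, 0.0], [-0.001, 0.0, -1.0]]
force: [-3.9, -1.4, 7.8]
opening: 0.0477
grip_force: 85.7
```

Emit:
step_arm(
  series=[
    {"travel": [0, 0, 0], "yaw": 0},
    {"travel": [0, 0, 0], "yaw": 0},
    {"travel": [0, 0, 0], "yaw": 0},
  ],
  fingers=0.5,
)

```text
time_s: 24.22
tool_pos: [0.5863, 0.1478, 0.0211]
orientation: [[-0.997, -0.075, 0.001], [-0.075, 0.997, 0.0], [-0.001, 0.0, -1.0]]
force: [-1.2, 0.2, 0.8]
opening: 0.0641
grip_force: 0.0
```

Emit:
step_arm(
  series=[
    {"travel": [0, 0, -0.1], "yaw": 0},
    {"travel": [0, 0, -0.3], "yaw": 0},
    {"travel": [0, 0, -0.4], "yaw": 0},
    {"travel": [0, 0, -0.4], "yaw": 0},
    {"travel": [0, 0, 0], "yaw": 0},
    {"travel": [0, 0, 0], "yaw": 0},
  ],
)

```text
time_s: 24.98
tool_pos: [0.5858, 0.1477, 0.1412]
orientation: [[-0.997, -0.075, -0.0], [-0.075, 0.997, 0.0], [0.0, 0.0, -1.0]]
force: [-0.8, -0.1, -1.1]
opening: 0.064
grip_force: 0.0
```

```bash
python3 p.py .4318 .0258 .08 .15
```

```text
t 24.975 pos [0.5858 0.1477 0.1412] turn -0.0119 (-4.3deg) travel [ 1.705 -0.975  0.612] xy rows 3.3857929190266423 open 0.06399425759913124 F [-0.8 -0.1 -1.1]
```

Emit:
step_arm(
  series=[
    {"travel": [0, 0, 0], "yaw": -0.0119},
    {"travel": [0.25, -0.14, 0], "yaw": 0},
    {"travel": [0.42, -0.24, 0], "yaw": 0},
    {"travel": [0.42, -0.24, 0], "yaw": 0},
    {"travel": [0.36, -0.205, 0], "yaw": 0},
    {"travel": [0.255, -0.15, 0.1], "yaw": 0},
    {"travel": [0, 0, 0.3], "yaw": 0},
    {"travel": [0, 0, 0.21], "yaw": 0},
    {"travel": [0, 0, 0], "yaw": 0},
    {"travel": [0, 0, 0], "yaw": 0},
  ],
  fingers=0.5,
)

```text
time_s: 26.22
tool_pos: [0.432, 0.0259, 0.0803]
orientation: [[-0.989, -0.149, -0.0], [-0.149, 0.989, -0.0], [0.0, -0.0, -1.0]]
force: [0.0, 0.9, -0.1]
opening: 0.064
grip_force: 0.0
```

```bash
python3 p.py .4318 .0258 .016 .15
python3 - <<'E'
from h import *
a=[]
for n,(x,y) in(("top",(.4318,.0258)),("side",(.4318,.0258))):
    f=grab(n);u,v=proj(f,[[x,y,.04]])[0].astype(int)
    v0=max(0,min(v-90,300));u0=max(0,min(u-60,440)); a.append(cv2.resize(f["img"][v0:v0+120,u0:u0+120],None,fx=3.3,fy=3.3,interpolation=2))
cv2.imwrite("pics/g7.png",np.hstack(a))
f=grab("top")
fm=lambda l:(l[...,2]>141)
q=proj(f,[[.5864,.1469,.028]])[0]
p,e=fit([(f,mask(f,q,fm,42))],(.15,.05,.025),.003,[.5864,.1469,.075]); d=p[:2]-[.5895,.105]
c,s=np.cos(.075),np.sin(.075); print(p,e,"in tray",c*d[0]+s*d[1],-s*d[0]+c*d[1])
E
```

```text
t 26.225 pos [0.432  0.0259 0.0803] turn -0.0 (-0.0deg) travel [ 0.002 -0.001  0.643] xy rows 0.004513671312772991 open 0.06401840300323317 F [ 0.   0.9 -0.1]
[0.58968701 0.14959102 0.08219223] 0.06843483955468244 in tray 0.003527680576565411 0.044451648913580805
```

View pics/g7.png

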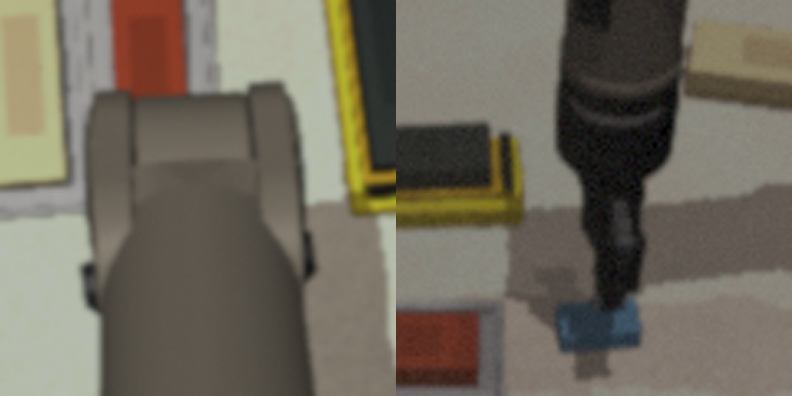

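Fine lies within about 4 mm of its bay middle (fit). The finger over the blue stone is offset only as the tool yaw explains. Grasping.

Emit:
step_arm(
  series=[
    {"travel": [0, 0, 0.2], "yaw": 0},
    {"travel": [0, 0, 0.25], "yaw": 0},
    {"travel": [0, 0, 0.19], "yaw": 0},
    {"travel": [0, 0, 0], "yaw": 0},
  ],
)

```text
time_s: 26.88
tool_pos: [0.4311, 0.0259, 0.0156]
orientation: [[-0.989, -0.149, -0.002], [-0.149, 0.989, -0.0], [0.002, 0.0, -1.0]]
force: [1.1, -0.8, 1.0]
opening: 0.0639
grip_force: 0.0
```

Emit:
step_arm(
  series=[
    {"travel": [0, 0, 0], "yaw": 0},
    {"travel": [0, 0, 0], "yaw": 0},
    {"travel": [0, 0, 0], "yaw": 0},
    {"travel": [0, 0, 0], "yaw": 0},
    {"travel": [0, 0, 0], "yaw": 0},
    {"travel": [0, 0, 0], "yaw": 0},
    {"travel": [0, 0, 0], "yaw": 0},
  ],
  fingers=-1,
  grip_force=50,
)

```text
time_s: 27.75
tool_pos: [0.4334, 0.0261, 0.0175]
orientation: [[-0.989, -0.149, 0.003], [-0.149, 0.989, 0.0], [-0.003, 0.0, -1.0]]
force: [-0.9, 0.1, 6.9]
opening: 0.0308
grip_force: 50.2
```

Emit:
step_arm(
  series=[
    {"travel": [0, 0, -0.1], "yaw": 0},
    {"travel": [0, 0, -0.3], "yaw": 0},
    {"travel": [0, 0, -0.4], "yaw": 0},
    {"travel": [0, 0, -0.2], "yaw": 0},
    {"travel": [0, 0, 0], "yaw": 0},
    {"travel": [0, 0, 0], "yaw": 0},
  ],
)

```text
time_s: 28.5
tool_pos: [0.431, 0.0258, 0.1154]
orientation: [[-0.989, -0.149, -0.002], [-0.149, 0.989, -0.0], [0.002, 0.0, -1.0]]
force: [-0.2, -0.1, -1.5]
opening: 0.0309
grip_force: 49.6
```

```bash
python3 p.py .5868 .1476 .116 .077
```

```text
t 28.5 pos [0.431  0.0258 0.1154] turn 0.0116 (4.2deg) travel [-1.647  1.095 -0.006] xy rows 3.4095206445314465 open 0.03086948165938094 F [-0.2 -0.1 -1.5]
```

Emit:
step_arm(
  series=[
    {"travel": [0, 0, 0], "yaw": 0.0116},
    {"travel": [-0.18, 0.12, 0], "yaw": 0},
    {"travel": [-0.36, 0.24, 0], "yaw": 0},
    {"travel": [-0.4, 0.265, 0], "yaw": 0},
    {"travel": [-0.36, 0.24, 0], "yaw": 0},
    {"travel": [-0.23, 0.15, 0], "yaw": 0},
    {"travel": [-0.11, 0.08, 0], "yaw": 0},
    {"travel": [0, 0, 0], "yaw": 0},
    {"travel": [0, 0, 0.2], "yaw": 0},
    {"travel": [0, 0, 0.25], "yaw": 0},
  ],
)

```text
time_s: 29.75
tool_pos: [0.5865, 0.1461, 0.0712]
orientation: [[-0.997, -0.075, 0.0], [-0.075, 0.997, -0.001], [-0.0, -0.001, -1.0]]
force: [-0.1, 0.3, -1.1]
opening: 0.031
grip_force: 49.7
```

Emit:
step_arm(
  series=[
    {"travel": [0, 0, 0], "yaw": 0},
    {"travel": [0, 0, 0], "yaw": 0},
    {"travel": [0, 0, 0], "yaw": 0},
  ],
)

```text
time_s: 30.12
tool_pos: [0.5879, 0.1476, 0.0727]
orientation: [[-0.997, -0.076, 0.002], [-0.076, 0.997, 0.001], [-0.002, 0.0, -1.0]]
force: [-0.0, 0.2, -0.8]
opening: 0.0307
grip_force: 49.6
```

```bash
python3 p.py .5868 .1476 .044 .077
python3 - <<'E'
from h import *
a=[]
for n,(x,y) in(("top",(.5864,.1469)),("side",(.5864,.1469))):
    f=grab(n);u,v=proj(f,[[x,y,.04]])[0].astype(int)
    v0=max(0,min(v-60,300));u0=max(0,min(u-60,440)); a.append(cv2.resize(f["img"][v0:v0+120,u0:u0+120],None,fx=3.3,fy=3.3,interpolation=2))
cv2.imwrite("pics/g8.png",np.hstack(a))
E
```

```text
t 30.125 pos [0.5879 0.1476 0.0727] turn -0.0001 (-0.0deg) travel [0.011 0.001 0.287] xy rows 0.019559493319114548 open 0.03073324115771556 F [-0.   0.2 -0.8]
```

View pics/g8.png

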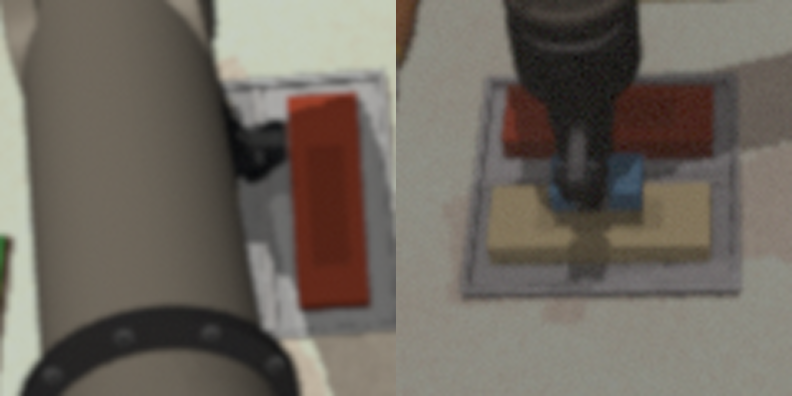

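The blue stone is centred over the cream stone (595 vs 599 px, parallax accounted for). Lowering.

Emit:
step_arm(
  series=[
    {"travel": [0, 0, 0.1], "yaw": 0},
    {"travel": [0, 0, 0.08], "yaw": 0},
    {"travel": [0, 0, 0.05], "yaw": 0},
    {"travel": [0, 0, 0.02], "yaw": 0},
    {"travel": [0, 0, 0.01], "yaw": 0},
    {"travel": [0, 0, 0], "yaw": 0},
    {"travel": [0, 0, 0], "yaw": 0},
  ],
)

```text
time_s: 31.1
tool_pos: [0.5874, 0.1478, 0.0456]
orientation: [[-0.997, -0.077, 0.001], [-0.077, 0.997, 0.0], [-0.001, 0.0, -1.0]]
force: [-1.3, -0.6, 2.0]
opening: 0.0309
grip_force: 50.0
```

Emit:
step_arm(
  series=[
    {"travel": [0, 0, 0.01], "yaw": 0},
    {"travel": [0, 0, 0], "yaw": 0},
  ],
)

```text
time_s: 31.35
tool_pos: [0.5874, 0.1478, 0.0456]
orientation: [[-0.997, -0.077, 0.001], [-0.077, 0.997, 0.0], [-0.001, 0.0, -1.0]]
force: [-2.6, -0.7, 7.4]
opening: 0.0305
grip_force: 50.6
```

Contact is made. Releasing, rising and retreating to the side for a clear view.

Emit:
step_arm(
  series=[
    {"travel": [0, 0, 0], "yaw": 0},
    {"travel": [0, 0, 0], "yaw": 0},
    {"travel": [0, 0, 0], "yaw": 0},
  ],
  fingers=0.2,
)

```text
time_s: 31.72
tool_pos: [0.5871, 0.1477, 0.0439]
orientation: [[-0.997, -0.077, -0.0], [-0.077, 0.997, -0.0], [0.0, -0.0, -1.0]]
force: [-0.2, 0.7, -1.1]
opening: 0.0513
grip_force: 0.0
```

Emit:
step_arm(
  series=[
    {"travel": [0, 0, -0.1], "yaw": 0},
    {"travel": [0, 0, -0.3], "yaw": 0},
    {"travel": [0, 0, -0.4], "yaw": 0},
    {"travel": [0, 0, -0.4], "yaw": 0},
    {"travel": [0.3, 0.3, -0.2], "yaw": 0},
    {"travel": [0.3, 0.45, 0], "yaw": 0},
    {"travel": [0.3, 0.45, 0], "yaw": 0},
    {"travel": [0.2, 0.4, 0], "yaw": 0},
    {"travel": [0, 0.4, 0], "yaw": 0},
    {"travel": [0, 0, 0], "yaw": 0},
  ],
)

```text
time_s: 32.98
tool_pos: [0.4599, 0.3436, 0.1849]
orientation: [[-0.996, -0.084, -0.0], [-0.084, 0.996, 0.004], [-0.0, 0.004, -1.0]]
force: [-0.0, -0.7, -0.3]
opening: 0.0513
grip_force: 0.0
```

Run:
```python
from h import *
f=grab("top"); g=grab("side")
a=cv2.resize(f["img"][90:270,70:400],(800,436),interpolation=2)
cv2.imwrite("pics/end_top.png",a)
t0=dict(np.load("top.npz")); 
d=cv2.resize(g["img"],(560,420))
cv2.imwrite("pics/end_side.png",cv2.resize(g["img"][150:290,170:340],(728,600),interpolation=2))
print(arm.read_state()["time_s"],arm.read_state()["tool_pos"])
```

```text
33.075 [0.46230897 0.33837809 0.18459845]
```

View pics/end_top.png

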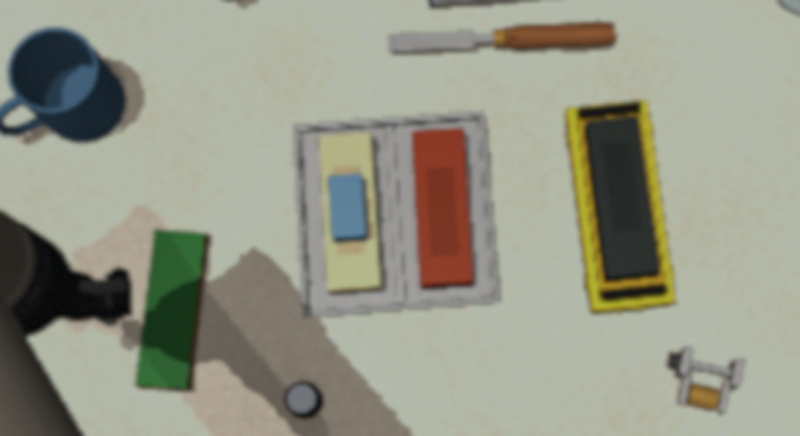

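The picture shows the blue stone (348,207) centred on the cream stone (350,211) in the far bay, red (443,208) in the near bay and coarse (622,198) between the stops. The strop, loupe, guide and chisel are undisturbed. Handing in.

```bash
python3 -c "
from station import arm
print(arm.close_job())"
```

```text
the job is handed in; nothing more can be done
None
```

The job is handed in after about 33 s of the 96 s: coarse on the yellow base, medium in the bay next to it, small fine in the far bay and the dressing stone centred on it. The final top picture shows all four in place and the strop, guide, loupe and chisel apparently undisturbed; the hand-in returned no verdict.

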